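# Gate the rack tray and hold it out over the riser's edge

## Robot

A 6-joint arm with a two-finger parallel gripper is mounted at the origin on the work surface. World frame = base frame: x ahead of the robot, y to its left, z up, the work surface at z = 0. Lengths are in mm, angles in rad, forces in N, time in s.
With the tool pointing down it reaches from about 350 to 975 mm from the base axis. Payload 7.1 kg.
Tool frame: the origin (TCP) lies between the finger pads; the fingertips stand 14 mm ahead of it and the grasp point (between the pads) lies 5 mm behind it; z points along the fingers, y is the direction in which the jaws open and shut (so a half turn about z gives the same grasp; the last joint's range is limited). The gripper opens to 88 mm and grips with 3 to 60 N. Pads are 20 mm wide; open, the fingers measure 115 mm over their backs; the gripper's body (75 mm by 178 mm) begins 61 mm behind the grasp point.
Start: joints at [1.277, 0.423, 1.63, -0, 1.089, -0.019], TCP at [169.565, 601.542, 236.675] pointing down, gripper open.
Joint ranges: [-3, 3], [-0.9, 2.11], [0.09, 2.58], [-1.31, 4.45], [0.11, 2.69], [-2.54, 2.54]. Speed limits (rad/s): [2.39, 2.39, 3.01, 3.14, 3.14, 3.14].

## Interface

Orientations are given as a rotation vector (axis times angle).
In Python, from workcell import get_obs, get_image, calibration, close_job, regions_of, place_of gives the robot as it stands.
- The arm moves only by the tool move_arm, never from a script. Its argument "deltas" is a list of rows, each a list of 5 numbers: the closure in counts, from 0 (fully open) to 255 (shut), then the shift along the tool's x, y, z in m, then the turn about the tool's z in rad. In form: [[grip, x, y, z, roll], ...]. A call has 1 to 5 rows; each row is the pose to reach, as a shift and turn from the pose commanded when the call began, along the tool's axes at that moment; what a row does not reach only later rows make up. A row lasts 1/12 s, in which the tool goes at most 41.7 mm and 7.16 degrees, less where a joint would pass 70% of its speed; a pose out of reach is approached as far as the arm can. A call with a gripper value outside its range is refused whole. The fingers move at their own pace and stop on an object; the grip force is fixed at half the most. Time passes only in rows, so rows that repeat a pose let the fingers close. It gives the time, the measured TCP pose, the force and the opening at its end, in the units of the state.
- get_obs(): the state, without advancing time (a new reading comes with each control period).
- get_image(name): name is "scene" or "top" or "wrist"; returns the picture (384x512x3 uint8, blue, green, red); there is no depth.
- calibration(name): a dict with "intrinsics" (3x3 intrinsics, pixels), "world_to_cam" (4x4, takes a point from world to camera coordinates); the wrist camera has in their place "hand_eye" (4x4, takes a point from camera to tool coordinates, whose origin is the TCP and whose axes are the flange's). Camera axes: x right, y down, z forward; pixel columns grow to the right and rows downward; lengths in mm; the calibration is good to about 2 mm. The wrist camera is an equidistant fisheye: a pixel r from the principal point sees the ray r / f radians off the axis. A picture is of the moment at which its call begins: read the wrist's pose just before it. calibration takes no time and is no camera call.
- close_job(): hands the job in, once; it reports no verdict.
Trained networks look in the newest picture that a camera, given by its name, has taken for a name from the list of things; names that differ only in an ending like _2 or _b are one class to them, and where a whole thing is asked for, a point or a joint stands for the part that bears it (a point fixed in the world has none). Each returns a list of dicts, best first, with "conf" (0 to 1); they miss things now and then, are a little off and sometimes report something else, mostly with a low value. They report only what shows in the picture. A call takes as long as a camera call.
- regions_of(camera, name): "region" (384x512 bool, what is visible of it).
- place_of(camera, name): "location" ([x, y, z] in mm, in world coordinates, good to about 4 mm: a listed point, or the origin of a listed thing).
The state is a dict: "t": time; "qpos": joint angles; "qvel": joint speeds; "joint_torque": joint torques, N m; "ee_pos": TCP position; "orientation": TCP orientation; "ft_force": force on the tool from outside, world axes, zero at the start; "moment": the same for the moment, N m; "width": finger opening in mm.
Only numpy, scipy, OpenCV 4.12 (cv2) and the standard library are available. Lean on these libraries where they do the work, as an engineer would, in place of code of your own. Each camera call takes 0.05 s, during which the arm holds its last target.

## Task

The blue tray of blood tubes on the steel bench riser is to be handed over at the riser's outer end: swing the tray's steel gate shut until its tongue is home in the black catch, so that the red rack cannot slide off. Then, with the gate shut, slide the tray straight out, without lifting it, over the riser's outer edge until the yellow line across the tray is level with that edge. There it would tip if let go, so finish while still holding it level and still on the riser's edge with the rack in its bay, and leave the other things on the bench undisturbed.

Things in the scene. Friction and masses are not known exactly. Their poses are not given: they have to be found in the camera images.
- riser: fixed stainless-steel bench riser, an inverted U: flat top 340 mm long (its x) by 240 mm wide (its y), 100 mm high; origin under its centre on the bench. Its +x points to its outer end, to the robot's right (roughly world -y); it stands at other places and up to 15 degrees turned from start to start. The outer end has a black nosing
- riser_edge (a point): middle of the riser's outer upper edge, 170 mm along the riser's +x from its centre, 100 mm above the bench; the point's axes are the riser's (x outward)
- tray: loose blue tray flat on the riser: board 320 (its x, outward like the riser's, within 3 degrees) x 170 x 8 mm, rims 15 mm high; origin: centre of its underside. Starts with its outer end 5 to 45 mm past the riser's edge. With gate and rack 0.65 to 1 kg; the centre of gravity lies 45 to 70 mm outward of the yellow line, so with the line at the edge it tips unless held (a few N at the handle)
- tray_mark (a point): middle of the yellow line (6 mm wide) that runs across the tray's top and up its side rims: at x = -20 mm, y = 0 of the tray, on the board's top, 8 mm above its underside
- tray_handle (a point): centre of the black grip of the tray's bow handle, at x = -125 mm, y = 0, 58 mm above the tray's underside. A bar 112 mm long across the tray (its y), 12 mm thick (along x), 16 mm high, on two posts 92 mm apart; 42 mm of air under it, free space around it; pinch it from above, one finger on its inner and one on its outer side
- gate (a joint): angle of the tray's steel gate, which closes the open outer end of the rack bay: 0 = shut, tongue in the fork of the black catch (hard stop); grows as it swings outward about an upright pin, 1.57 = pointing straight outward. Starts 0.8 to 1.5 rad open. Light friction (about 0.4 N at the thumb plate), stays where it is left
- gate_hinge (a point): the gate's upright hinge pin: at x = 150 mm, y = -74 mm of the tray (the corner nearer to the robot), 40 mm above the tray's underside. Shut, the gate lies along the tray's +y from here to the catch at y = +75 mm
- gate_plate (a point): centre of the orange thumb plate on the gate, 112 mm from the hinge pin, 50 mm above the tray's underside; 36 mm long along the gate, 52 mm high (top 76 mm above the underside), 4 mm thick; push its outer face with shut fingers. The point's y points from hinge to the gate's free end, its x out of the outer face (outward when shut)
- rack: red tube rack, loose in the bay at the tray's outer end: 112 mm (its x) by 132 mm by 50 mm high, with green-capped tubes standing up to 84 mm above its underside, which is its origin. The bay lies between a low rib at x = 8 mm of the tray and the gate at x = 150 mm; the rack's centre starts near x = 75 mm
- ivory_rack: bystander: ivory tube rack 92 x 172 mm, 84 mm high with its tubes; origin under its centre
- black_rack: bystander: empty black tube rack 92 x 172 mm, 32 mm high; origin under its centre
- tip_box: bystander: blue box with a clear lid, 88 x 125 x 65 mm; origin under its centre
- specimen_pot: bystander: white pot with a yellow cap, 56 mm across, 70 mm high; origin under its centre
- wash_bottle: bystander: white bottle with an orange cap, 66 mm across, 190 mm high; origin under its centre
- tube_tub: bystander: white open tub of tubes, 180 x 130 x 60 mm; origin under its centre

How it is judged (in metres and radians):
On the way, in this order (a step that is already met when the one before it is completed fails the run):
1. the gate is swung shut into its catch while the tray still lies back on the riser (value of joint gate below 0.06 rad and x of tray_mark in the frame of riser_edge below -0.08 m), for 0.2 s.
2. with the gate shut, the tray is slid out until its yellow line is level with the riser's edge (value of joint gate below 0.06 rad and x of tray_mark in the frame of riser_edge between -0.006 and 0.006 m), for 0.2 s.
At the end, for the whole second after the job is handed in: gate shut in its catch (within 0.06 rad); yellow line within 6 mm of the riser's outer edge and within 35 mm of its middle; tray within 5 degrees of straight out, level within 2.3 degrees, still, borne by the riser and held by the robot's fingers; rack upright in its bay (all of step 2 and y of tray_mark in the frame of riser_edge between -0.035 and 0.035 m and angle between the x axis of tray and the x axis of riser, either way round below 0.09 rad and angle between tray's own z axis and vertical below 0.04 rad and linear speed of tray below 0.02 m/s and contact force between tray and the fingers above 0.5 N and contact force between tray and riser above 0.5 N and angle between rack's own z axis and vertical below 0.1 rad and x of rack in the frame of tray between 0.06 and 0.1 m and z of rack in the frame of tray below 0.02 m); the arm keeps its last pose, push and grip.
It fails at once if the tray tips or is tilted by more than 6 degrees (angle between tray's own z axis and vertical above 0.105 rad).
It fails at once if the tray is lifted off the riser instead of slid (its line more than 20 mm higher than when it lies flat) (z of tray_mark in the frame of riser above 0.128 m).
It fails at once if the rack is tipped over or leaves the tray (angle between rack's own z axis and vertical above 0.3 rad or x of rack in the frame of tray above 0.13 m).
It fails at once if the tray is slid far out with its gate open (value of joint gate above 0.2 rad and x of tray_mark in the frame of riser_edge above -0.06 m).
It fails at once if a bystander is moved by more than 30 mm (distance of any of ivory_rack, black_rack, tip_box, specimen_pot, wash_bottle, tube_tub from where it was at the start of the episode above 0.03 m).
It also fails if it takes over 61 s, if anything falls off the work surface, if the arm or the gripper's body presses on something with over 40 N, if the wrist force passes 120 N, or if a joint passes its speed limit or range.

## Working session

There is one attempt and no reset: what is moved stays moved. The work goes in short steps, Python scripts to look and compute and a tool call to move; the robot and the scene stay as the last step left them, time stands still between calls to the robot, and variables do not carry over. Pictures are saved under pics/ and viewed, and the job is handed in when it is done.

Besides the shell and the picture viewer there is one more tool, called after "Emit:" in YAML: its name, and indented under it one key for each argument. move_arm: Moves the arm, as the interface text tells. Its arguments: {"type":"object","properties":{"deltas":{"type":"array","items":{"type":"array","items":{"type":"number"}}}},"required":["deltas"]}

```bash
ls; mkdir -p pics; cat > h.py <<'E'
import numpy as np, cv2
from workcell import get_obs,get_image,calibration,close_job,regions_of,place_of
from scipy.spatial.transform import Rotation as R
def pl(cam,name):
    r=place_of(cam,name); return [(round(d['conf'],2),np.round(d['location'],1).tolist()) for d in r[:2]]
def tool(o=None):
    o=o or get_obs(); return np.array(o['ee_pos']),R.from_rotvec(o['orientation']).as_matrix()
def proj(cam,P):
    c=calibration(cam);K=np.array(c['intrinsics']);T=np.array(c['world_to_cam'])
    p=T[:3,:3]@np.array(P,float)+T[:3,3];q=K@p;return q[:2]/q[2]
def ray(cam,uv,z):
    c=calibration(cam);K=np.array(c['intrinsics']);T=np.array(c['world_to_cam'])
    d=T[:3,:3].T@np.linalg.solve(K,[uv[0],uv[1],1]);o=-T[:3,:3].T@T[:3,3]
    return o+d*(z-o[2])/d[2]
E
python3 - <<'E'
from h import *
o=get_obs();print(o); print(tool(o)[1].round(3))
for c in ('scene','top','wrist'):
    cv2.imwrite(f'pics/a_{c}.png',get_image(c))
for n in ('riser','riser_edge','tray','tray_mark','tray_handle','gate_hinge','gate_plate','rack'):
    print(n,pl('top',n),pl('scene',n))
E
```

```text
pics
{'t': 0.0, 'qpos': array([ 1.27697457e+00,  4.23834356e-01,  1.63067919e+00,  2.54835372e-05,
        1.08857019e+00, -1.90004762e-02]), 'qvel': array([-0.00063983, -0.0019995 ,  0.00110484, -0.00178693, -0.00075729,
       -0.00061504]), 'joint_torque': array([ 2.32723563e-03, -5.44649756e+01, -2.73669899e+01,  6.44992408e-02,
        2.29331141e-02, -1.07531353e-04]), 'ee_pos': array([169.42715595, 601.05480757, 235.90996459]), 'orientation': array([-4.30314468e-01, -3.11172446e+00,  2.30788625e-03]), 'ft_force': array([-0.36710172,  0.10417986, -0.15122008]), 'moment': array([ 0.0156531 , -0.03779984,  0.01275668]), 'width': 87.91082044515468}
[[-0.962  0.271 -0.   ]
 [ 0.271  0.962 -0.001]
 [ 0.    -0.001 -1.   ]]
riser [(0.62, [636.4, -480.1, 0.8])] [(0.74, [515.7, 82.9, 2.2]), (0.29, [445.5, 549.2, 0.1])]
riser_edge [] [(0.3, [448.5, -217.9, 145.9])]
tray [(0.56, [525.1, 46.8, 103.3])] [(0.83, [522.0, 42.4, 95.5])]
tray_mark [(0.97, [520.8, 62.1, 106.6]), (0.51, [523.9, 166.5, 154.7])] [(0.47, [515.8, -26.5, 103.6])]
tray_handle [] [(0.58, [525.0, 168.0, 159.4])]
gate_hinge [(0.47, [441.2, -104.9, 138.9])] [(0.56, [445.2, -103.9, 136.1]), (0.45, [411.2, 434.4, 0.8])]
gate_plate [(0.55, [452.5, -217.1, 149.5])] [(0.75, [450.0, -216.4, 147.0])]
rack [(0.64, [515.0, -29.5, 111.1])] [(0.75, [515.7, -29.1, 103.9])]
```

View pics/a_top.png

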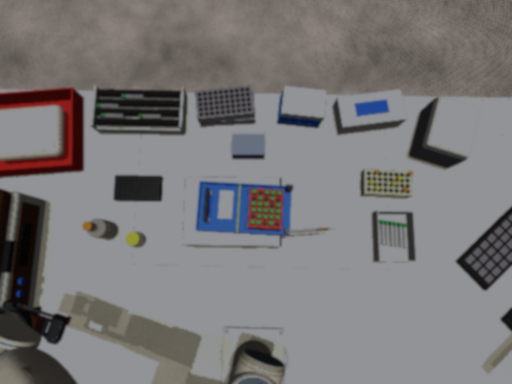

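View pics/a_scene.png

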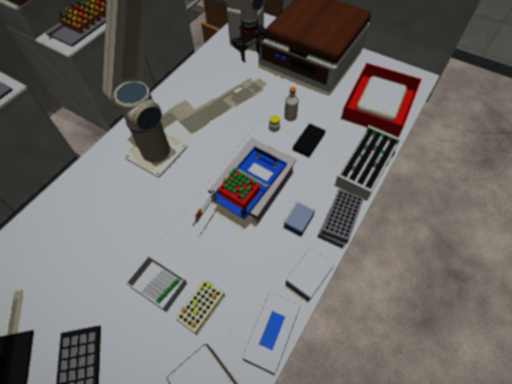

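```bash
python3 - <<'E'
from h import *
# fit tray pose from points; riser pose from yaw
pts={'mark':((-20,0),(520.8,62.1)),'handle':((-125,0),(525,168)),'hinge':((150,-74),(443.2,-104.4)),'tray':((0,0),(523.5,44.6)),}
A=np.array([v[0] for v in pts.values()],float);B=np.array([v[1] for v in pts.values()],float)
a=A-A.mean(0);b=B-B.mean(0)
H=a.T@b;U,S,V=np.linalg.svd(H);Rm=V.T@np.diag([1,np.linalg.det(V.T@U.T)])@U.T
t=B.mean(0)-Rm@A.mean(0);print('yaw',np.arctan2(Rm[1,0],Rm[0,0]),t,(A@Rm.T+t-B).round(1))
for y in (-150,-75,-74):pass
print(proj('top',[520.8,62.1,108]),proj('top',[525,168,158]),proj('scene',[450,-216,150]))
E
```

```text
yaw -1.5990025702611788 [521.65289439  43.30275647] [[ 1.4  1.2]
 [ 0.2  0.3]
 [ 0.3 -0.2]
 [-1.8 -1.3]]
[238.0259647  207.69009893] [205.65945764 203.71508911] [197.74690399 214.18197927]
```

```bash
cat >> h.py <<'E'
def delta(P,yaw_y=None):
    p,M=tool();d=M.T@(np.array(P,float)-p)
    r=0
    if yaw_y is not None:
        a=np.arctan2(M[1,1],M[0,1]);r=-(yaw_y-a)
    return (d/1000).round(4),round(r,3)
E
python3 - <<'E'
from h import *
print(delta([430,300,300],1.543))
im=cv2.imread('pics/a_top.png');cv2.imwrite('pics/a_topz.png',cv2.resize(im[165:260,120:420],None,fx=2.6,fy=2.6,interpolation=cv2.INTER_CUBIC))
for n in ('wash_bottle','specimen_pot','tube_tub','ivory_rack','black_rack','tip_box'): print(n,pl('top',n))
print(proj('top',[520,-100,100]),proj('top',[520,-200,100]))
for uv in [(282,182),(280,235),(185,178),(183,236)]: print(uv,ray('top',uv,100))
E
```

```text
(array([-0.3325, -0.2196, -0.0633]), np.float64(-0.247))
wash_bottle [(0.92, [446.1, 543.5, -0.2])]
specimen_pot [(0.69, [409.5, 435.0, -0.1]), (0.19, [521.3, 61.6, 106.7])]
tube_tub [(0.68, [451.5, -217.9, 150.7]), (0.64, [443.1, -497.7, -2.8])]
ivory_rack [(0.55, [635.5, -479.7, 0.1])]
black_rack [(0.91, [599.6, 445.7, 1.8])]
tip_box [(0.58, [772.0, 35.2, 0.2])]
[284.72844581 209.21020638] [313.57078636 209.81493788]
(282, 182) [616.37731847 -89.81368438 100.        ]
(280, 235) [430.34019804 -84.33171634 100.        ]
(185, 178) [623.8531252  252.94875203 100.        ]
(183, 236) [419.59526564 249.18361064 100.        ]
```

View pics/a_topz.png

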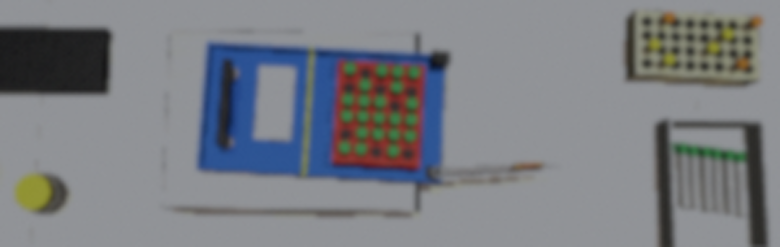

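Emit:
move_arm:
  deltas:
    - [255, -0.3325, -0.2196, -0.063, -0.247]
    - [255, -0.3325, -0.2196, -0.063, -0.247]
    - [255, -0.3325, -0.2196, -0.063, -0.247]
    - [255, -0.3325, -0.2196, -0.063, -0.247]
    - [255, -0.3325, -0.2196, -0.063, -0.247]

```text
t: 1.67
ee_pos: [304.8, 444.4, 269.6]
orientation: [0.042, 3.141, 0.0]
ft_force: [0.9, 0.3, 0.6]
width: 57.9
```

```bash
python3 - <<'E'
from h import *
print(tool()[0],delta([430,40,380],1.543))
E
```

```text
[304.77522864 444.36754059 269.56915767] (array([-0.1361, -0.4008, -0.1105]), np.float64(0.001))
```

Emit:
move_arm:
  deltas:
    - [255, -0.136, -0.4, -0.11, 0]
    - [255, -0.136, -0.4, -0.11, 0]
    - [255, -0.136, -0.4, -0.11, 0]
    - [255, -0.136, -0.4, -0.11, 0]
    - [255, -0.136, -0.4, -0.11, 0]

```text
t: 2.08
ee_pos: [363.6, 251.4, 322.3]
orientation: [0.043, 3.141, 0.0]
ft_force: [1.5, -0.2, 0.0]
width: 24.6
```

```bash
python3 - <<'E'
from h import *
print(tool()[0],delta([430,-40,400],1.543))
E
```

```text
[363.64967849 251.4186916  322.3256799 ] (array([-0.0744, -0.2895, -0.0777]), np.float64(0.0))
```

Emit:
move_arm:
  deltas:
    - [255, -0.074, -0.29, -0.078, 0]
    - [255, -0.074, -0.29, -0.078, 0]
    - [255, -0.074, -0.29, -0.078, 0]
    - [255, -0.074, -0.29, -0.078, 0]
    - [255, -0.074, -0.29, -0.078, 0]

```text
t: 2.5
ee_pos: [407.8, 54.7, 375.1]
orientation: [0.043, 3.14, 0.0]
ft_force: [1.1, 0.5, 0.7]
width: 0.3
```

Emit:
move_arm:
  deltas:
    - [255, -0.02, -0.09, -0.02, 0]
    - [255, -0.02, -0.09, -0.02, 0]
    - [255, -0.02, -0.09, -0.02, 0]
    - [255, -0.02, -0.09, -0.02, 0]
    - [255, -0.02, -0.09, -0.02, 0]

```text
t: 2.92
ee_pos: [425.2, -34.0, 394.0]
orientation: [-0.047, -3.141, -0.001]
ft_force: [-0.3, 0.2, 0.0]
width: 0.8
```

```bash
cat >> h.py <<'E'
def wproj(P,pose):
    c=calibration('wrist');H=np.array(c['hand_eye']);K=np.array(c['intrinsics']);p,M=pose
    q=M.T@(np.array(P,float)-p); q=H[:3,:3].T@(q-H[:3,3])
    th=np.arctan2(np.hypot(q[0],q[1]),q[2]);ph=np.arctan2(q[1],q[0])
    return np.array([K[0,2]+K[0,0]*th*np.cos(ph),K[1,2]+K[1,1]*th*np.sin(ph)])
def wray(uv,pose,z):
    c=calibration('wrist');H=np.array(c['hand_eye']);K=np.array(c['intrinsics']);p,M=pose
    x=(uv[0]-K[0,2])/K[0,0];y=(uv[1]-K[1,2])/K[1,1];th=np.hypot(x,y);s=np.sin(th)/max(th,1e-9)
    d=M@H[:3,:3]@np.array([x*s,y*s,np.cos(th)]);o=M@H[:3,3]+p
    return o+d*(z-o[2])/d[2]
def snap(name):
    o=get_obs();im=get_image('wrist');cv2.imwrite(f'pics/{name}.png',im);ps=tool(o)
    np.savez(f'pics/{name}.npz',p=ps[0],M=ps[1]);return im,ps
E
python3 - <<'E'
from h import *
im,ps=snap('w1');print(ps[0]);print(calibration('wrist'))
for n in ('riser','riser_edge','tray','tray_mark','tray_handle','gate_hinge','gate_plate','rack'):
    print(n,pl('wrist',n))
E
```

```text
[425.23312822 -33.98905943 394.0374621 ]
{'intrinsics': array([[297.31863964,   0.        , 256.89262323],
       [  0.        , 297.31863964, 192.70601572],
       [  0.        ,   0.        ,   1.        ]]), 'hand_eye': array([[-3.59382011e-04, -9.53656426e-01, -3.00897476e-01,
         8.13483535e+01],
       [ 9.99999917e-01, -4.00053821e-04,  7.35530124e-05,
         3.58590896e-01],
       [-1.90519488e-04, -3.00897425e-01,  9.53656491e-01,
        -1.49162426e+02],
       [ 0.00000000e+00,  0.00000000e+00,  0.00000000e+00,
         1.00000000e+00]])}
riser []
riser_edge []
tray [(0.61, [518.9, 37.8, 100.0])]
tray_mark [(0.92, [522.2, 63.1, 111.3]), (0.28, [527.9, 165.0, 157.9])]
tray_handle [(0.93, [523.7, 164.8, 163.0])]
gate_hinge [(0.8, [441.4, -104.9, 141.9])]
gate_plate [(0.57, [450.1, -218.7, 151.1])]
rack [(0.68, [516.0, -27.2, 107.5]), (0.37, [602.6, 444.6, -0.0])]
```

View pics/w1.png

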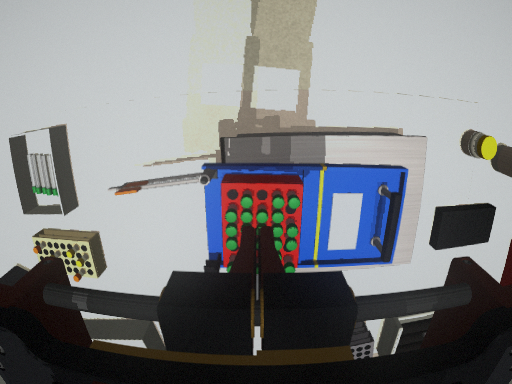

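```bash
python3 - <<'E'
from h import *
im=cv2.imread('pics/w1.png');cv2.imwrite('pics/w1z.png',cv2.resize(im[120:280,195:435],None,fx=3.3,fy=3.3,interpolation=cv2.INTER_CUBIC))
d=np.load('pics/w1.npz');ps=(d['p'],d['M'])
for uv in [(222,137),(426,137),(412,265)]: print(uv,wray(uv,ps,100))
E
```

```text
(222, 137) [394.51109216 -84.79860749 100.        ]
(426, 137) [394.75322364 250.01291388 100.        ]
(412, 265) [638.95080571 259.56235214 100.        ]
```

View pics/w1z.png

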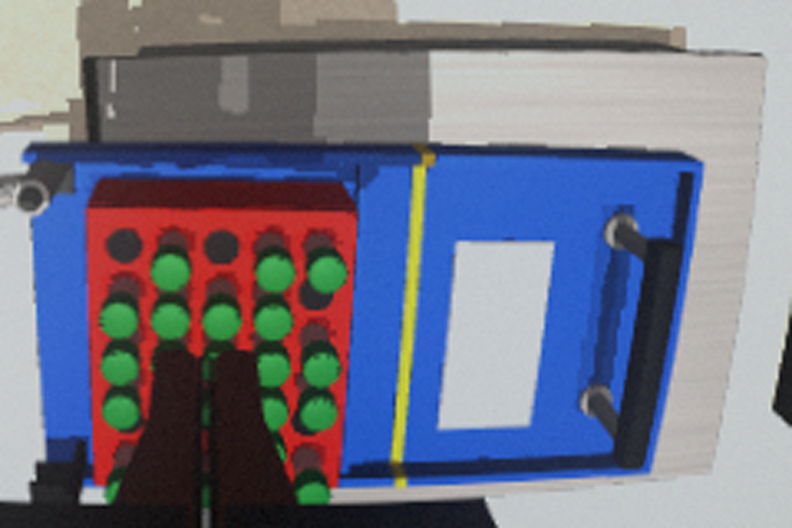

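```bash
python3 - <<'E'
from h import *
print(delta([400,-215,260],1.555))
d=np.load('pics/w1.npz');ps=(d['p'],d['M'])
z=lambda x,y:(195+x/3.3,120+y/3.3)
for n,p,h in [('NO',(87,57),100),('NO2',(89,143),100),('NI',(765,55),100),('FI',(712,473),100),('plateTop',(0,0),0)]:print(n,wray(z(*p),ps,h) if h else '')
# mark on near rim top z=123 and far end
for p,h in [((425,150),123),((399,485),123),((418,180),108),((403,450),108)]: print(wray(z(*p),ps,h))
for a in [0,1.48]: pass
E
```

```text
(array([ 0.0206, -0.1823,  0.1341]), np.float64(-0.011))
NO [394.88124651 -85.78159021 100.        ]
NO2 [434.96847667 -87.0642627  100.        ]
NI [394.12603103 251.67049294 100.        ]
FI [634.71922829 255.75122744 100.        ]
plateTop 
[437.4186756   64.50612329 123.        ]
[609.41266561  59.64547003 123.        ]
[454.96715923  64.95547171 108.        ]
[597.58000131  63.75679563 108.        ]
```

Emit:
move_arm:
  deltas:
    - [255, 0.0206, -0.182, 0.134, 0]
    - [255, 0.0206, -0.182, 0.134, 0]
    - [255, 0.0206, -0.182, 0.134, 0]
    - [255, 0.0206, -0.182, 0.134, 0]
    - [255, 0.0206, -0.182, 0.134, 0]

```text
t: 3.78
ee_pos: [401.6, -201.6, 270.4]
orientation: [0.042, 3.14, -0.001]
ft_force: [1.2, 0.6, 0.6]
width: 0.6
```

```bash
python3 - <<'E'
from h import *
im,ps=snap('w2');print(ps[0])
for n in ('gate_hinge','gate_plate'): print(n,pl('wrist',n))
print(delta([405,-215,162],1.55))
E
```

```text
[ 401.58751678 -201.5816624   270.39561952]
gate_hinge [(0.83, [445.4, -109.1, 139.2])]
gate_plate [(0.68, [453.4, -215.1, 148.9])]
(array([-0.0052, -0.0137,  0.1075]), np.float64(-0.011))
```

View pics/w2.png

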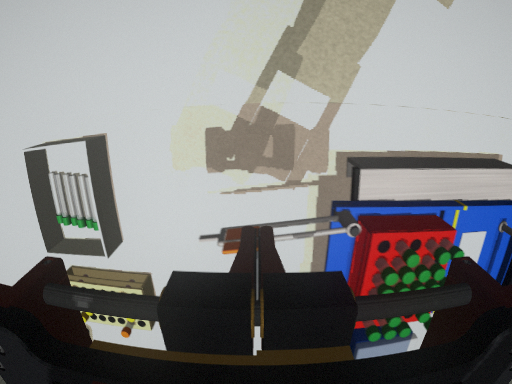

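Emit:
move_arm:
  deltas:
    - [255, -0.005, -0.0137, 0.03, -0.011]
    - [255, -0.005, -0.0137, 0.07, -0.011]
    - [255, -0.005, -0.0137, 0.1075, -0.011]
    - [255, -0.005, -0.0137, 0.1075, -0.011]
    - [255, -0.005, -0.0137, 0.1075, -0.011]

```text
t: 4.35
ee_pos: [406.3, -213.0, 163.6]
orientation: [-0.025, -3.139, -0.003]
ft_force: [0.4, 0.3, 0.4]
width: 0.7
```

```bash
cat >> h.py <<'E'
def gatept(g,yaw=-1.597,Hh=(443.5,-105.5),extra=0.):
    M=tool()[1];tx=M[:2,0];ty=M[:2,1]
    x=np.array([np.cos(yaw),np.sin(yaw)]);y=np.array([-x[1],x[0]])
    u=y*np.cos(g)+x*np.sin(g);n=x*np.cos(g)-y*np.sin(g)
    h=10*abs(n@tx)+13.5*abs(n@ty)
    return np.array(Hh)+112*u+n*(2+h+extra)
E
python3 - <<'E'
from h import *
print(tool()[0],get_obs()['ft_force'])
for g in [1.5,1.35,1.2,1.05,.9,.75,.6,.45,.3,.2,.1,0.05,0,-.03]:
    P=gatept(g);print(g,P.round(0),delta([*P,162])[0])
E
```

```text
[ 406.29818794 -212.95087741  163.55644944] [0.40917618 0.26477221 0.36379375]
1.5 [ 436. -218.] [-0.0295 -0.0045  0.0015]
1.35 [ 451. -218.] [-0.0446 -0.0046  0.0014]
1.2 [ 466. -216.] [-0.0599 -0.0025  0.0014]
1.05 [ 481. -212.] [-0.0751  0.0018  0.0013]
0.9 [ 496. -206.] [-0.0899  0.0084  0.0013]
0.75 [ 510. -197.] [-0.1038  0.0173  0.0013]
0.6 [ 523. -186.] [-0.1165  0.0284  0.0013]
0.45 [ 535. -173.] [-0.1276  0.0416  0.0013]
0.3 [ 544. -158.] [-0.1367  0.0567  0.0013]
0.2 [ 549. -147.] [-0.1414  0.0677  0.0013]
0.1 [ 553. -136.] [-0.145   0.0792  0.0013]
0.05 [ 554. -130.] [-0.1463  0.0852  0.0013]
0 [ 555. -124.] [-0.1473  0.0912  0.0013]
-0.03 [ 556. -121.] [-0.1478  0.0945  0.0013]
```

Emit:
move_arm:
  deltas:
    - [255, -0.0295, -0.0045, 0.001, 0]
    - [255, -0.0446, -0.0046, 0.001, 0]
    - [255, -0.0599, -0.0025, 0.001, 0]
    - [255, -0.0751, 0.0018, 0.001, 0]
    - [255, -0.0899, 0.0084, 0.001, 0]

```text
t: 4.77
ee_pos: [499.3, -207.4, 166.4]
orientation: [0.026, 3.137, -0.003]
ft_force: [-0.2, 0.1, 0.3]
width: 0.4
```

```bash
python3 - <<'E'
from h import *
print(tool()[0],get_obs()['ft_force'])
im,ps=snap('w3')
print(pl('wrist','gate_plate'),pl('wrist','gate_hinge'))
for g in [.75,.6,.45,.3,.2,.1,0.05,0,-.03]:
    P=gatept(g);print(g,P.round(0),delta([*P,162])[0])
E
```

```text
[ 499.34774394 -207.36845346  166.37747314] [-0.16386495  0.10643192  0.31950502]
[(0.96, [512.1, -193.4, 150.1])] [(0.91, [445.8, -105.9, 143.1]), (0.41, [637.2, -480.6, 0.9])]
0.75 [ 510. -197.] [-0.0117  0.0098  0.0029]
0.6 [ 523. -186.] [-0.0244  0.0209  0.003 ]
0.45 [ 535. -173.] [-0.0356  0.0341  0.003 ]
0.3 [ 544. -158.] [-0.0447  0.0492  0.003 ]
0.2 [ 549. -147.] [-0.0494  0.0601  0.003 ]
0.1 [ 553. -136.] [-0.053   0.0717  0.003 ]
0.05 [ 554. -130.] [-0.0543  0.0776  0.003 ]
0 [ 555. -124.] [-0.0553  0.0837  0.003 ]
-0.03 [ 556. -121.] [-0.0558  0.087   0.003 ]
```

View pics/w3.png

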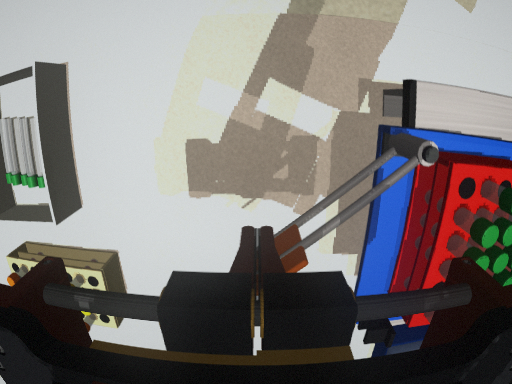

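Emit:
move_arm:
  deltas:
    - [255, -0.0117, 0.0098, 0.003, 0]
    - [255, -0.0244, 0.0209, 0.003, 0]
    - [255, -0.0356, 0.0341, 0.003, 0]
    - [255, -0.0447, 0.0492, 0.003, 0]
    - [255, -0.0494, 0.06, 0.003, 0]

```text
t: 5.33
ee_pos: [547.7, -146.9, 160.1]
orientation: [0.026, 3.141, 0.0]
ft_force: [-0.9, -0.9, 1.0]
width: 0.4
```

```bash
python3 - <<'E'
from h import *
print(tool()[0],get_obs()['ft_force'])
im,ps=snap('w4')
print(pl('wrist','gate_plate'),pl('wrist','gate_hinge'))
for g in [.2,.1,0.05,0,-.03]:
    P=gatept(g);print(g,P.round(0),delta([*P,162])[0])
E
```

```text
[ 547.74759615 -146.93521662  160.08075825] [-0.89299989 -0.87788773  1.04653662]
[(0.6, [553.6, -130.1, 150.2])] [(0.9, [444.6, -107.3, 138.1])]
0.2 [ 549. -147.] [-0.0019 -0.0001 -0.0022]
0.1 [ 553. -136.] [-0.0055  0.0115 -0.0022]
0.05 [ 554. -130.] [-0.0068  0.0174 -0.0022]
0 [ 555. -124.] [-0.0078  0.0235 -0.0022]
-0.03 [ 556. -121.] [-0.0083  0.0268 -0.0022]
```

View pics/w4.png

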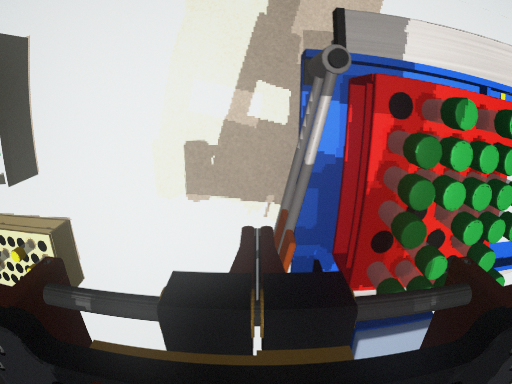

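Emit:
move_arm:
  deltas:
    - [255, -0.0055, 0.007, -0.001, 0]
    - [255, -0.006, 0.0125, -0.001, 0]
    - [255, -0.007, 0.0175, -0.001, 0]
    - [255, -0.0078, 0.021, -0.001, 0]
    - [255, -0.0078, 0.0225, -0.001, 0]

```text
t: 5.9
ee_pos: [555.1, -125.4, 160.7]
orientation: [-0.026, -3.141, -0.0]
ft_force: [1.1, -0.5, -0.1]
width: 0.4
```

```bash
python3 - <<'E'
from h import *
print(tool()[0],get_obs()['ft_force'])
im,ps=snap('w5')
print(pl('wrist','gate_plate'),pl('wrist','gate_hinge'))
for g in [.05,0,-.03]:
    P=gatept(g);print(g,P.round(0),delta([*P,162])[0])
E
```

```text
[ 555.11802931 -125.42334499  160.7405349 ] [ 1.07239452 -0.5346686  -0.10267429]
[(0.83, [553.8, -109.6, 151.1])] [(0.58, [443.6, -104.4, 143.0])]
0.05 [ 554. -130.] [ 0.001  -0.0043 -0.0013]
0 [ 555. -124.] [ 0.      0.0017 -0.0013]
-0.03 [ 556. -121.] [-0.0004  0.005  -0.0013]
```

View pics/w5.png

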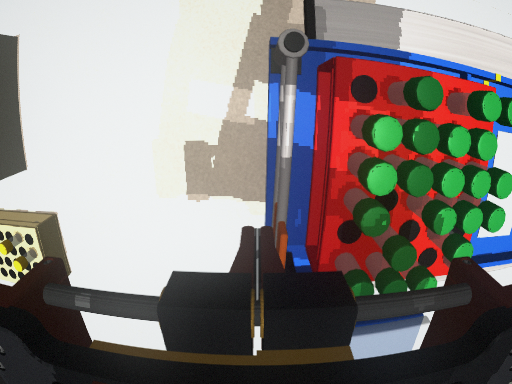

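Emit:
move_arm:
  deltas:
    - [255, 0, 0.0015, 0, 0]
    - [255, 0, 0.003, 0, 0]
    - [255, 0, 0.0045, 0, 0]
    - [255, 0, 0.0045, 0, 0]

```text
t: 6.38
ee_pos: [555.3, -121.5, 160.7]
orientation: [0.026, 3.141, -0.001]
ft_force: [-0.0, -2.1, -0.7]
width: 0.8
```

```bash
python3 - <<'E'
from h import *
print(tool()[0],get_obs()['ft_force'])
im,ps=snap('w6')
print(pl('wrist','gate_plate'),pl('wrist','gate_hinge'))
cv2.imwrite('pics/t6.png',cv2.resize(get_image('top')[165:260,120:420],None,fx=2.6,fy=2.6,interpolation=cv2.INTER_CUBIC))
print(pl('top','tray_mark'),pl('scene','gate_plate'))
E
```

```text
[ 555.28535701 -121.4604252   160.74305684] [-0.02182307 -2.05493071 -0.7331528 ]
[(0.8, [555.3, -108.7, 150.9])] [(0.78, [443.3, -104.6, 141.6])]
[(0.69, [521.9, 64.2, 109.1])] [(0.75, [450.0, -216.4, 147.0])]
```

View pics/w6.png

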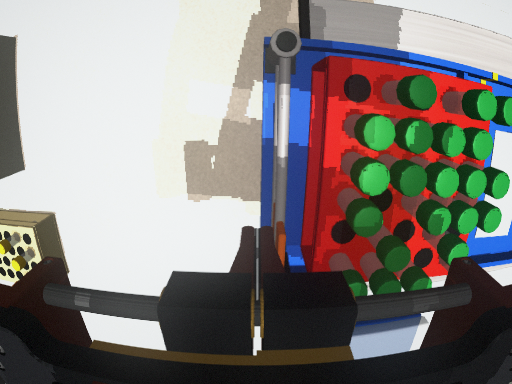

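Emit:
move_arm:
  deltas:
    - [255, 0, 0.001, 0, 0]
    - [255, 0, 0.002, 0, 0]
    - [255, 0, 0.002, 0, 0]

```text
t: 6.93
ee_pos: [555.4, -119.4, 160.7]
orientation: [0.026, 3.141, -0.001]
ft_force: [0.2, -4.5, -0.9]
width: 0.5
```

```bash
python3 - <<'E'
from h import *
print(tool()[0],get_obs()['ft_force'])
im,ps=snap('w7')
print(pl('wrist','gate_plate'),pl('wrist','gate_hinge'))
print(ps[1][:2,:2]); print(delta([555,-150,161]),delta([540,-150,300]))
E
```

```text
[ 555.36171031 -119.43848544  160.74938931] [ 0.18083733 -4.45883267 -0.94411471]
[(0.69, [554.9, -104.9, 149.3])] [(0.76, [445.3, -107.1, 141.2])]
[[-0.99985935  0.01676951]
 [ 0.01676942  0.99985933]]
(array([-0.0001, -0.0305, -0.0002]), 0) (array([ 0.0148, -0.0308, -0.1392]), 0)
```

Emit:
move_arm:
  deltas:
    - [255, 0, -0.015, 0, 0]
    - [255, 0, -0.03, 0, 0]
    - [200, 0, -0.03, -0.04, 0]
    - [200, 0.01, -0.03, -0.08, 0]
    - [200, 0.015, -0.03, -0.12, 0]

```text
t: 7.5
ee_pos: [538.2, -148.4, 281.1]
orientation: [-0.027, -3.138, -0.003]
ft_force: [1.2, 0.6, -0.6]
width: 16.5
```

Emit:
move_arm:
  deltas:
    - [0, 0.08, 0.04, -0.1, 0]
    - [0, 0.11, 0.08, -0.1, 0]
    - [0, 0.11, 0.12, -0.1, 0]
    - [0, 0.11, 0.12, -0.1, 0]
    - [0, 0.11, 0.12, -0.1, 0]

```text
t: 7.92
ee_pos: [429.7, -25.1, 382.1]
orientation: [0.027, 3.141, 0.003]
ft_force: [0.4, -0.5, -0.1]
width: 48.6
```

```bash
python3 - <<'E'
from h import *
im,ps=snap('w8');print(ps[0])
for n in ('riser','riser_edge','tray','tray_mark','tray_handle','gate_hinge','gate_plate','rack'):
    print(n,pl('wrist',n))
E
```

```text
[429.67132756 -25.13236278 382.11275533]
riser [(0.25, [518.5, -30.2, 107.3])]
riser_edge []
tray [(0.82, [518.0, 41.9, 97.3])]
tray_mark [(0.57, [525.5, 63.8, 107.3]), (0.31, [441.9, -504.2, -1.1])]
tray_handle [(0.76, [527.3, 168.1, 157.6]), (0.39, [447.2, -108.4, 138.3])]
gate_hinge [(0.85, [446.1, -106.2, 140.3])]
gate_plate []
rack [(0.81, [519.4, -29.7, 107.1]), (0.62, [445.4, -104.2, 139.1])]
```

View pics/w8.png

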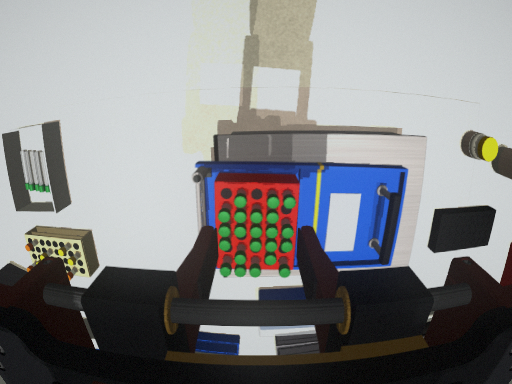

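```bash
python3 - <<'E'
from h import *
im=cv2.imread('pics/w8.png');cv2.imwrite('pics/w8z.png',cv2.resize(im[120:280,190:430],None,fx=3.3,fy=3.3,interpolation=cv2.INTER_CUBIC))
print(delta([525,166,250],1.548))
t=get_image('top');cv2.imwrite('pics/t8.png',cv2.resize(t[165:260,170:330],None,fx=4.8,fy=4.8,interpolation=cv2.INTER_CUBIC))
print(pl('top','tray_mark'),pl('top','tray_handle'),pl('top','gate_plate'))
E
```

```text
(array([-0.0898,  0.1954,  0.1298]), np.float64(0.005))
[(0.63, [519.9, 62.7, 106.4])] [(0.69, [524.5, 168.3, 158.0])] []
```

View pics/w8z.png

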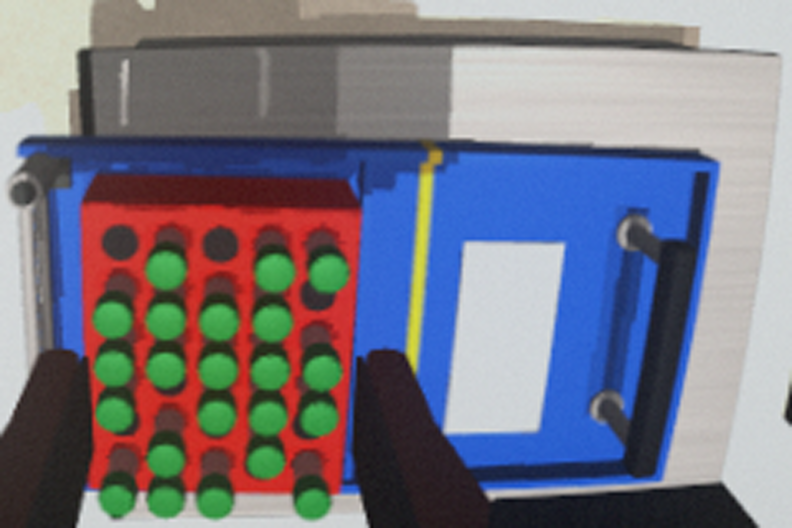

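View pics/t8.png

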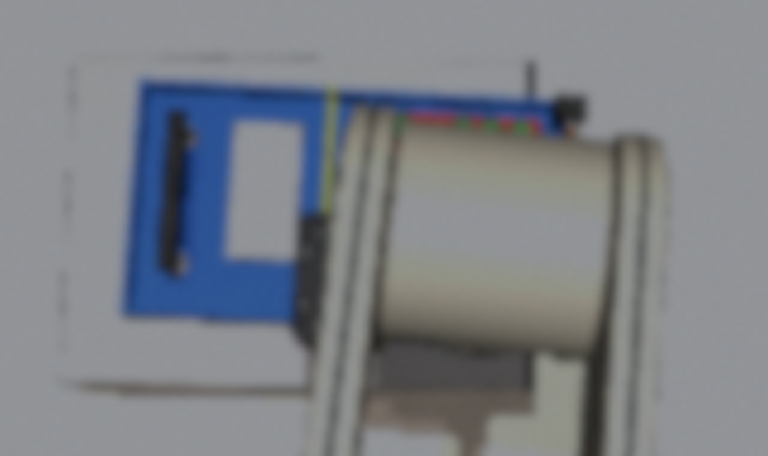

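```bash
python3 - <<'E'
from h import *
z=lambda x,y:(170+x/4.8-.4,165+y/4.8-.4)
for n,p in dict(FI=(72,60),NI=(63,383),FO=(531,60),NO=(530,392)).items(): print(n,ray('top',z(*p),100).round(1))
d=np.load('pics/w8.npz');ps=(d['p'],d['M'])
z=lambda x,y:(190+x/3.3-.35,120+y/3.3-.35)
for n,p in dict(NO=(78,50),NO2=(80,135),NI=(781,56),FI=(722,483)).items(): print(n,wray(z(*p),ps,100).round(1))
for n,p in dict(mk1=(428,175),mk2=(412,365)).items(): print(n,wray(z(*p),ps,108).round(1))
E
```

```text
FI [627.1 254.5 100. ]
NI [390.9 248.6 100. ]
FO [633.9 -83.4 100. ]
NO [392.  -84.7 100. ]
NO [394.8 -87.4 100. ]
NO2 [433.3 -88.3 100. ]
NI [393.8 251.9 100. ]
FI [633.6 256.2 100. ]
mk1 [452.5  68.1 108. ]
mk2 [546.1  65.  108. ]
```

Emit:
move_arm:
  deltas:
    - [0, -0.02, 0.04, 0.02, 0.01]
    - [0, -0.04, 0.08, 0.04, 0.01]
    - [0, -0.06, 0.12, 0.06, 0.01]
    - [0, -0.08, 0.16, 0.08, 0.01]
    - [0, -0.09, 0.195, 0.09, 0.01]

```text
t: 8.98
ee_pos: [517.2, 145.6, 297.5]
orientation: [-0.043, -3.141, 0.001]
ft_force: [1.0, -0.2, 1.2]
width: 88.0
```

Emit:
move_arm:
  deltas:
    - [0, 0, 0, 0, 0]
    - [0, 0, 0, 0, 0]

```text
t: 9.15
ee_pos: [516.3, 145.6, 297.3]
orientation: [-0.038, -3.138, 0.001]
ft_force: [-0.6, -0.4, -1.2]
width: 87.6
```

```bash
python3 - <<'E'
from h import *
im,ps=snap('w9');print(ps[0])
for n in ('tray','tray_mark','tray_handle','gate_hinge','gate_plate','rack'):
    print(n,pl('wrist',n))
print(delta([525,167,153],1.545))
E
```

```text
[516.31328303 145.58424643 297.33751598]
tray [(0.78, [518.2, 39.6, 96.8])]
tray_mark [(0.78, [523.4, 62.0, 112.0])]
tray_handle [(0.96, [525.6, 165.6, 159.5])]
gate_hinge [(0.8, [444.5, -103.1, 137.4])]
gate_plate [(0.73, [555.9, -105.0, 150.9])]
rack [(0.94, [519.0, -27.8, 106.8])]
(array([-0.0077,  0.0239,  0.1467]), np.float64(-0.003))
```

View pics/w9.png

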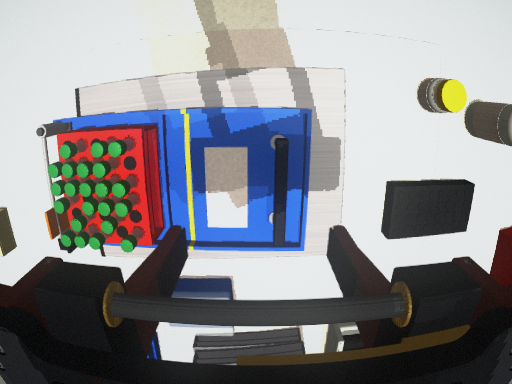

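Emit:
move_arm:
  deltas:
    - [0, -0.008, 0.021, 0.04, 0]
    - [0, -0.008, 0.021, 0.08, 0]
    - [0, -0.008, 0.021, 0.12, 0]
    - [0, -0.008, 0.021, 0.145, 0]
    - [0, -0.008, 0.021, 0.145, 0]

```text
t: 9.92
ee_pos: [521.6, 163.5, 149.3]
orientation: [-0.043, -3.133, 0.004]
ft_force: [-1.2, -0.4, -0.3]
width: 87.7
```

```bash
python3 - <<'E'
from h import *
im,ps=snap('w10');print(ps[0],ps[1][:2,1],get_obs()['ft_force'])
print(pl('wrist','tray_handle'), delta([525,166,153]))
E
```

```text
[521.5780041  163.53779608 149.33590245] [0.02755848 0.99961635] [-0.15688556  0.03781228  0.10410618]
[] (array([0.0001, 0.0014, 0.0012]), 0)
```

View pics/w10.png

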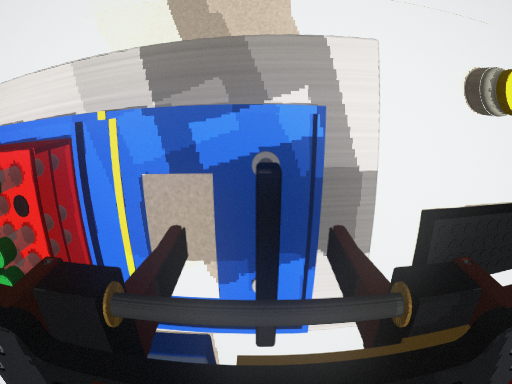

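Emit:
move_arm:
  deltas:
    - [255, 0, 0.0015, 0.001, 0]
    - [255, 0, 0.0015, 0.001, 0]
    - [255, 0, 0.0015, 0.001, 0]
    - [255, 0, 0.0015, 0.001, 0]
    - [255, 0, 0.0015, 0.001, 0]

```text
t: 10.43
ee_pos: [525.5, 166.7, 154.0]
orientation: [0.042, 3.14, 0.001]
ft_force: [-0.4, 0.6, 0.8]
width: 58.1
```

Emit:
move_arm:
  deltas:
    - [255, 0, 0, 0, 0]
    - [255, 0, 0, 0, 0]
    - [255, 0, 0, 0, 0]
    - [255, 0, 0, 0, 0]
    - [255, 0, 0, 0, 0]

```text
t: 10.85
ee_pos: [525.0, 166.6, 152.9]
orientation: [-0.042, -3.141, 0.0]
ft_force: [0.4, -0.5, -0.1]
width: 24.2
```

```bash
python3 - <<'E'
from h import *
im,ps=snap('w11');o=get_obs();print(ps[0],o['ft_force'],o['moment'],o['width'])
E
```

```text
[524.98836034 166.57277407 152.85178575] [-0.18059984  0.68283378 -0.82807271] [-0.00862421 -0.03535511  0.02097798] 20.368345921385703
```

View pics/w11.png

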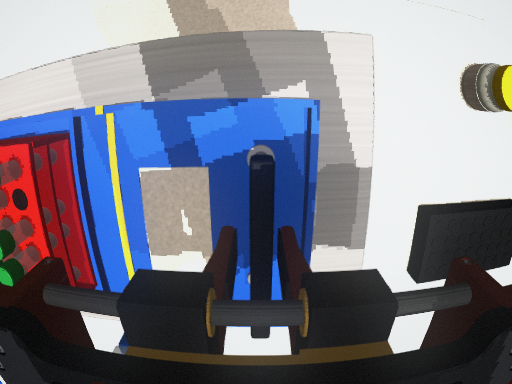

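Well centred on the bar; finish closing.

Emit:
move_arm:
  deltas:
    - [255, 0, 0, 0, 0]
    - [255, 0, 0, 0, 0]
    - [255, 0, 0, 0, 0]
    - [255, 0, 0, 0, 0]
    - [255, 0, 0, 0, 0]

```text
t: 11.32
ee_pos: [525.0, 166.8, 152.9]
orientation: [-0.042, -3.141, -0.001]
ft_force: [-0.4, 4.2, -0.8]
width: 11.9
```

```bash
python3 - <<'E'
from h import *
im,ps=snap('w12');o=get_obs();print(ps[0],o['ft_force'],o['moment'],o['width'])
print(pl('wrist','tray_mark'),pl('wrist','tray'))
p,M=ps
# slide: mark from y~63.5 to edge -86
print(M[:2,:2])
xr=np.array([np.cos(-1.56),np.sin(-1.56)]);print('tool dir',M[:2,:2].T@xr)
E
```

```text
[525.0073444  166.81849347 152.87076298] [ 0.22478113  3.94812168 -2.01714479] [ 0.61734275  0.01015261 -0.09329623] 11.90438013423734
[] [(0.58, [521.6, 40.5, 98.4])]
[[-0.99963642  0.02696317]
 [ 0.02696314  0.99963636]]
tool dir [-0.03775376 -0.999287  ]
```

Emit:
move_arm:
  deltas:
    - [255, 0, -0.005, 0, -0.003]
    - [255, -0.0005, -0.014, 0, -0.006]
    - [255, -0.001, -0.024, 0, -0.01]
    - [255, -0.0015, -0.034, 0, -0.014]
    - [255, -0.0015, -0.04, 0, -0.016]

```text
t: 11.88
ee_pos: [525.4, 125.2, 153.0]
orientation: [-0.017, -3.141, 0.0]
ft_force: [-0.9, 3.9, -2.2]
width: 11.3
```

```bash
python3 - <<'E'
from h import *
im,ps=snap('w13');o=get_obs();print(ps[0],o['ft_force'],o['moment'],o['width'])
print(pl('wrist','tray_mark'),pl('wrist','tray'))
E
```

```text
[525.4298792  125.16662219 152.951752  ] [ 0.76608941 -3.73013573 -3.06575987] [-0.45371134 -0.03060636 -0.01420376] 11.693836829185368
[(0.66, [524.1, 17.9, 110.6]), (0.34, [525.7, 124.6, 160.8])] [(0.83, [521.0, -1.2, 100.4])]
```

View pics/w13.png

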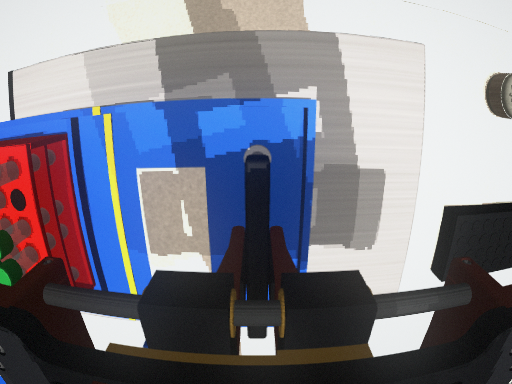

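Emit:
move_arm:
  deltas:
    - [255, 0, -0.007, 0, -0.004]
    - [255, 0, -0.016, 0, -0.008]
    - [255, 0, -0.026, 0, -0.012]
    - [255, 0, -0.036, 0, -0.016]
    - [255, 0, -0.042, 0, -0.02]

```text
t: 12.45
ee_pos: [525.1, 83.8, 153.1]
orientation: [-0.015, 3.141, 0.001]
ft_force: [-0.5, 5.2, 0.6]
width: 11.8
```

Emit:
move_arm:
  deltas:
    - [255, 0, -0.007, 0, 0]
    - [255, 0, -0.016, 0, 0]
    - [255, 0, -0.026, 0, 0]
    - [255, 0, -0.036, 0, 0]
    - [255, 0, -0.04, 0, 0]

```text
t: 12.87
ee_pos: [525.8, 43.8, 153.4]
orientation: [-0.013, 3.14, 0.001]
ft_force: [1.1, 7.2, 3.8]
width: 11.7
```

```bash
python3 - <<'E'
from h import *
im,ps=snap('w14');o=get_obs();print(ps[0],o['ft_force'],o['moment'],o['width'],ps[1][:2,1])
print(pl('wrist','tray_mark'),pl('wrist','tray'),pl('top','tray_mark'),pl('top','gate_plate'))
E
```

```text
[525.83209394  43.7691936  153.42888438] [ 1.26814832 -0.35905274  0.65193116] [ 0.16672824 -0.09158292 -0.00248127] 11.839865462080786 [-0.00844589  0.9999642 ]
[(0.67, [526.8, -59.0, 110.1])] [(0.78, [525.4, -78.7, 97.2])] [(0.63, [519.9, 62.7, 106.4])] []
```

View pics/w14.png

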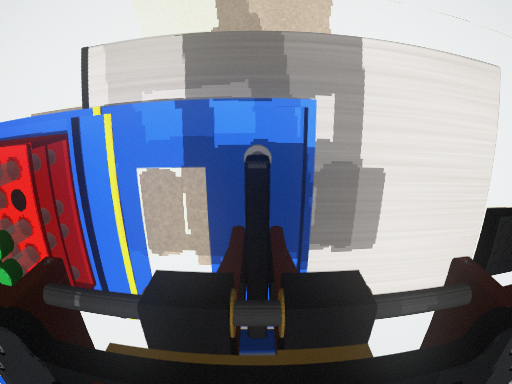

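```bash
python3 - <<'E'
from h import *
d=np.load('pics/w14.npz');ps=(d['p'],d['M']);im=cv2.imread('pics/w14.png')
cv2.imwrite('pics/w14z.png',cv2.resize(im[35:300,60:150],None,fx=5,fy=2.2,interpolation=cv2.INTER_CUBIC)[:,:])
hsv=cv2.cvtColor(im,cv2.COLOR_BGR2HSV)
m=(cv2.inRange(hsv,(20,120,120),(35,255,255))>0);m[:, :60]=0;m[:,200:]=0
for r in (104,108,112,118,130,150,180,210,240,270):
    c=np.where(m[r])[0]
    if len(c):
        uv=(c.mean(),r);z=123 if r<114 else 108
        print(r,c.min(),c.max(),wray(uv,ps,z).round(1))
g=im.astype(int).sum(2)
for r in (52,60,70,80,90,100):print(r,g[r,70:110])
E
```

```text
108 93 99 [443.6 -62.4 123. ]
112 93 100 [446.3 -62.2 123. ]
118 104 110 [451.4 -62.3 108. ]
130 105 111 [460.1 -62.1 108. ]
150 107 113 [474.6 -61.8 108. ]
180 110 116 [497.  -61.9 108. ]
210 115 120 [520.5 -61.5 108. ]
240 120 125 [545.8 -61.5 108. ]
270 126 131 [573.7 -61.4 108. ]
52 [713 712 715 714 713 714 713 711 714 714 711 346 224 232 218 227 217 272
 513 671 672 676 672 672 665 670 665 667 668 666 667 665 669 664 645 636
 602 598 602 603]
60 [714 714 716 716 716 712 715 717 713 716 716 362 222 218 230 219 221 252
 575 677 670 678 682 679 679 681 679 679 680 684 681 678 682 679 678 646
 614 611 618 620]
70 [716 713 715 715 716 712 718 715 716 717 713 267 222 216 218 218 223 281
 660 688 689 688 689 687 690 690 690 693 692 692 693 694 692 688 687 673
 625 623 629 618]
80 [717 719 717 714 714 718 719 718 717 719 715 489 226 224 221 219 224 222
 549 683 678 678 681 681 682 683 677 684 681 684 688 686 687 688 688 677
 628 630 631 627]
90 [717 714 717 718 717 717 718 718 717 714 715 564 211 217 213 219 223 219
 500 689 683 683 680 684 680 678 682 675 682 678 676 676 677 674 675 676
 672 677 612 609]
100 [720 718 715 717 717 718 717 717 718 720 714 704 216 209 204 204 213 212
 378 683 692 694 691 695 695 693 693 693 692 691 689 692 694 690 693 693
 691 690 664 625]
```

View pics/w14z.png

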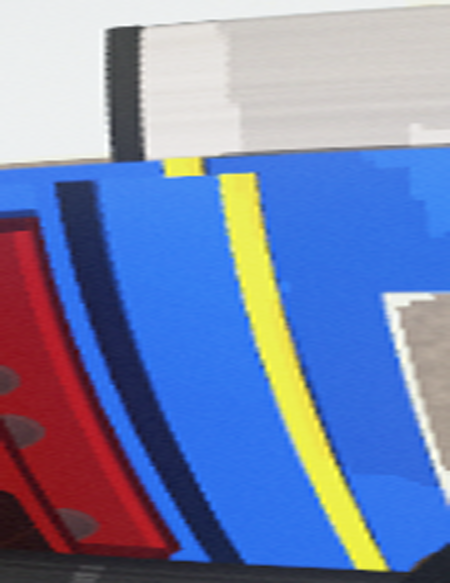

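```bash
python3 - <<'E'
from h import *
d=np.load('pics/w14.npz');ps=(d['p'],d['M'])
for r,c in ((52,80.7),(60,80.7),(70,80.6),(80,81),(90,81.2),(100,81.5)):print(wray((c,r),ps,100).round(1), wray((87.7,r),ps,100).round(1))
c=[(500,66),(496,110)]
E
```

```text
[398.6 -89.3 100. ] [399.7 -82.8 100. ]
[405.  -89.2 100. ] [406.  -82.7 100. ]
[412.8 -89.3 100. ] [413.7 -82.6 100. ]
[420.6 -89.  100. ] [421.4 -82.7 100. ]
[428.4 -89.  100. ] [429.1 -82.9 100. ]
[436.1 -89.1 100. ] [436.7 -83.2 100. ]
```

Emit:
move_arm:
  deltas:
    - [255, 0, -0.004, 0, 0]
    - [255, 0, -0.01, 0, 0]
    - [255, 0, -0.016, 0, 0]
    - [255, 0, -0.021, 0, 0]
    - [255, 0, -0.024, 0, 0]

```text
t: 13.53
ee_pos: [526.1, 21.7, 153.6]
orientation: [-0.014, 3.14, 0.003]
ft_force: [1.4, 8.1, 7.8]
width: 11.5
```

Emit:
move_arm:
  deltas:
    - [255, 0, 0, 0, 0]
    - [255, 0, 0, 0, 0]

```text
t: 13.7
ee_pos: [526.1, 21.3, 153.5]
orientation: [-0.014, 3.14, 0.002]
ft_force: [0.7, 5.4, 5.5]
width: 11.8
```

```bash
cat > meas.py <<'E'
from h import *
import sys
n=sys.argv[1]
im,ps=snap(n);o=get_obs();print(o['t'],ps[0],o['ft_force'],o['width'],ps[1][:2,1])
hsv=cv2.cvtColor(im,cv2.COLOR_BGR2HSV)
m=(cv2.inRange(hsv,(20,120,120),(35,255,255))>0);m[:, :60]=0;m[:,200:]=0
for r in (108,112,118,150,210,270):
    c=np.where(m[r])[0]
    if len(c): print('mark',r,c.min(),c.max(),wray((c.mean(),r),ps,123 if r<114 else 108).round(1))
g=im.astype(int).sum(2)
for r in (45,60,75,90,100):
    row=g[r,40:200];k=np.where((row[:-1]>500)&(row[1:]<500))[0]
    if len(k):
        k=k[0]; b=row[k];f=(b-row[k+1])/(b-215.); c=40+k+1.5-min(f,1)
        print('edge',r,c,wray((c-.5+0.0,r),ps,100).round(1))
E
python3 meas.py w15
python3 - <<'E'
from h import *
d=np.load('pics/w14.npz');ps=(d['p'],d['M'])
for uv in ((500.5,68),(494,140),(488,210)): print('inner',wray(uv,ps,100).round(1))
im=cv2.imread('pics/w14.png').astype(int).sum(2)
for r in (90,140,190): print(r,im[r,484:506])
t=get_image('scene');cv2.imwrite('pics/s15.png',cv2.resize(t[120:270,150:350],None,fx=4,fy=4,interpolation=cv2.INTER_CUBIC))
E
```

```text
13.75 [526.12927582  21.29917305 153.46145501] [0.99394623 4.47591823 5.37877491] 11.838450832857575 [-0.0089995   0.99995884]
mark 108 93 100 [444.  -84.5 123. ]
mark 112 93 100 [446.6 -84.6 123. ]
mark 118 105 111 [451.9 -84.  108. ]
mark 150 107 113 [475.  -84.2 108. ]
mark 210 115 120 [520.8 -83.9 108. ]
mark 270 126 131 [574.  -83.8 108. ]
edge 45 106.53947368421052 [397.2 -89.  100. ]
edge 60 106.06087824351297 [408.7 -89.2 100. ]
edge 75 106.5358306188925 [420.  -88.8 100. ]
edge 90 106.58533916849015 [431.2 -89.  100. ]
edge 100 106.52376237623763 [438.7 -89.3 100. ]
inner [394.6 252.1 100. ]
inner [458.8 249.5 100. ]
inner [523.6 258.6 100. ]
90 [654 657 663 663 660 662 668 670 672 672 672 679 678 677 673 667 709 710
 711 709 709 710]
140 [677 678 673 671 670 665 669 664 661 658 662 671 697 717 715 716 717 714
 715 716 716 716]
190 [674 669 662 668 625 721 719 719 719 720 716 717 717 716 715 716 719 718
 716 718 713 715]
```

View pics/w15.png

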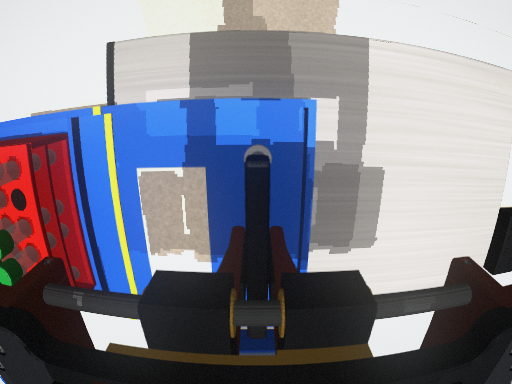

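View pics/s15.png

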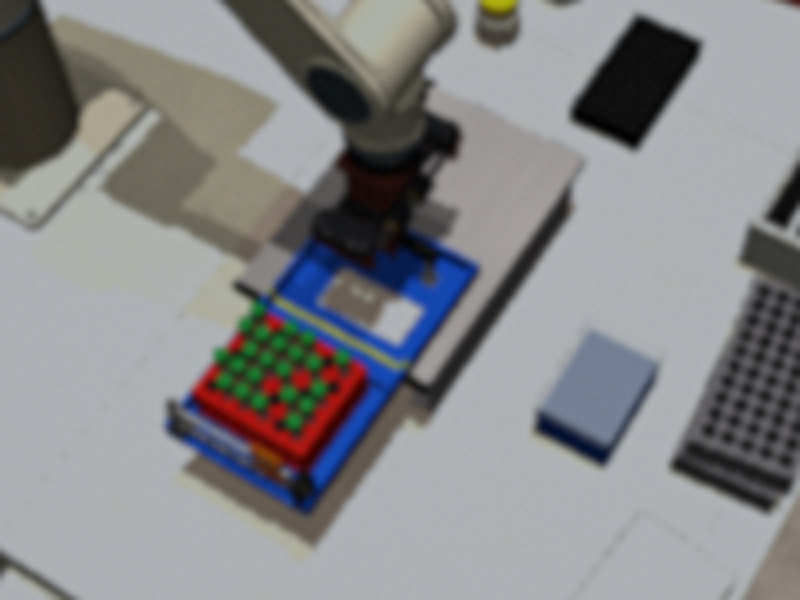

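```bash
python3 - <<'E'
from h import *
for n,rows,c0 in (('w14',range(80,250,10),(470,511)),('w13',range(60,250,10),(380,440)),('w9',range(80,250,10),(300,360))):
    d=np.load(f'pics/{n}.npz');ps=(d['p'],d['M']);g=cv2.imread(f'pics/{n}.png').astype(float).sum(2)
    P=[]
    for r in rows:
        row=cv2.GaussianBlur(g[r:r+1,c0[0]:c0[1]],(3,1),0)[0]
        k=np.where(row<692)[0]
        if len(k)and k[-1]<c0[1]-c0[0]-2: P.append(wray((c0[0]+k[-1]+.5,r),ps,100))
    P=np.array(P)
    if len(P)>3:
        for _ in range(3):
            a=np.polyfit(P[:,0],P[:,1],1);e=abs(np.polyval(a,P[:,0])-P[:,1]);P=P[e<2.5*np.median(e)+.3]
        print(n,len(P),a,P[:,0].min(),P[:,0].max(),np.polyval(a,[400,520,630]))
E
```

```text
w14 13 [4.28370742e-03 2.50604569e+02] 405.284754808696 513.7943760528863 [252.3180522  252.83209709 253.30330491]
w13 17 [4.04703416e-03 2.50218583e+02] 406.0668555944881 532.6582895816748 [251.83739624 252.32304034 252.76821409]
w9 15 [7.08163543e-03 2.50322891e+02] 407.4629239816753 583.4946951849813 [253.15554519 254.00534145 254.78432134]
```

Emit:
move_arm:
  deltas:
    - [255, 0, -0.0015, 0, 0]
    - [255, 0, -0.003, 0, 0]
    - [255, 0, -0.0045, 0, 0]
    - [255, 0, -0.0045, 0, 0]
    - [255, 0, -0.0045, 0, 0]

```text
t: 14.22
ee_pos: [526.2, 17.2, 153.5]
orientation: [-0.014, 3.14, 0.003]
ft_force: [-0.7, 6.7, 6.7]
width: 11.7
```

```bash
python3 meas.py w16; python3 -c "
from h import *
for n in ('tray','tray_mark','gate_plate','gate_hinge','rack'): print(n,pl('wrist',n))
t=get_image('scene');cv2.imwrite('pics/s16.png',cv2.resize(t[120:270,150:350],None,fx=4,fy=4,interpolation=cv2.INTER_CUBIC))
for n in ('tray','tray_mark','gate_plate','gate_hinge','rack'): print(n,pl('scene',n))
"
```

```text
14.2667 [526.18901614  17.1865995  153.54300962] [-0.41700547  7.72652936  7.11048199] 11.68213426812687 [-0.00905548  0.99995774]
mark 108 93 100 [444.  -88.6 123. ]
mark 112 93 100 [446.7 -88.8 123. ]
mark 118 105 111 [451.9 -88.1 108. ]
mark 150 107 113 [475.  -88.3 108. ]
mark 210 115 120 [520.9 -88.  108. ]
mark 270 126 131 [574.1 -87.9 108. ]
edge 45 110.96492985971943 [397.8 -89.3 100. ]
edge 60 110.78601252609603 [409.3 -89.3 100. ]
edge 75 110.98577235772358 [420.5 -89.1 100. ]
edge 90 111.5 [431.7 -88.9 100. ]
edge 100 111.56712962962963 [439.1 -89.1 100. ]
tray [(0.85, [525.8, -110.8, 97.5])]
tray_mark [(0.6, [530.4, -86.6, 110.4])]
gate_plate []
gate_hinge [(0.39, [525.6, -107.2, 98.9])]
rack [(0.92, [525.6, -179.8, 108.0])]
tray [(0.92, [528.9, -107.2, 93.6])]
tray_mark [(0.8, [528.0, -89.2, 106.4]), (0.4, [603.0, 442.8, 2.0])]
gate_plate [(0.47, [563.0, -259.5, 146.0])]
gate_hinge [(0.55, [455.0, -255.0, 136.1])]
rack [(0.78, [526.9, -178.2, 104.3]), (0.3, [411.9, 436.6, 1.2])]
```

View pics/s16.png

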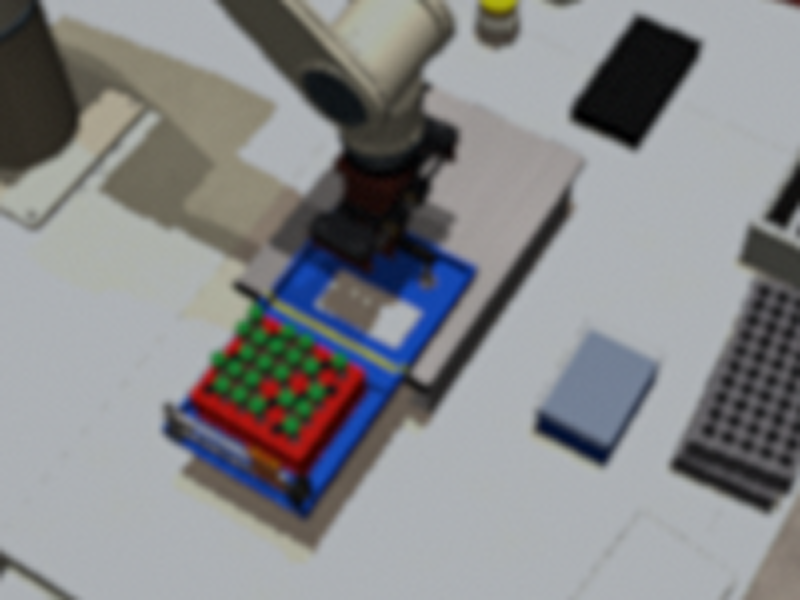

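View pics/w16.png

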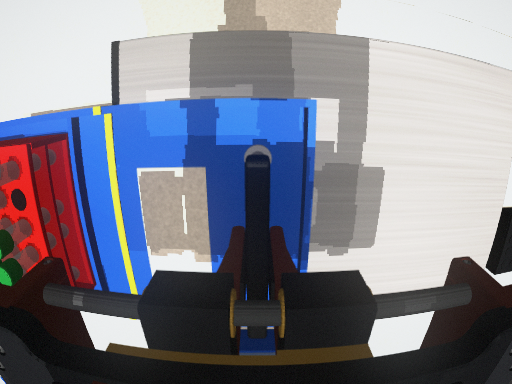

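```bash
python3 - <<'E'
from h import *
f=lambda P:((proj('scene',P)-[150,120])*4).round(0)
for y in (-95,-89,-83): print(y,f([393,y,100]),f([634,y+1,100]),'mark rims',f([441,y,123]),f([611,y+.5,123]))
t=get_image('scene');c=t[170:225,205:275]
cv2.imwrite('pics/s17.png',cv2.resize(c,None,fx=10,fy=10,interpolation=cv2.INTER_CUBIC))
E
```

```text
-95 [225. 287.] [418. 394.] mark rims [259. 297.] [398. 373.]
-89 [228. 283.] [421. 390.] mark rims [263. 292.] [401. 369.]
-83 [232. 279.] [425. 385.] mark rims [266. 288.] [404. 364.]
```

Emit:
move_arm:
  deltas:
    - [255, 0, 0, 0, 0]
    - [255, 0, 0, 0, 0]
    - [255, 0, 0, 0, 0]
    - [255, 0, 0, 0, 0]

```text
t: 15.2
ee_pos: [526.2, 17.2, 153.5]
orientation: [-0.014, 3.14, 0.002]
ft_force: [-0.2, 6.8, 7.1]
width: 12.0
```

```bash
python3 meas.py w17
```

```text
15.25 [526.16783866  17.19319145 153.52431862] [-0.36399979  7.74481601  7.40486955] 12.100875385536758 [-0.00917019  0.99995678]
mark 108 93 100 [444.  -88.6 123. ]
mark 112 93 100 [446.7 -88.8 123. ]
mark 118 105 111 [451.9 -88.1 108. ]
mark 150 107 113 [475.  -88.3 108. ]
mark 210 115 120 [520.9 -88.  108. ]
mark 270 126 131 [574.1 -87.9 108. ]
edge 45 110.93625498007968 [397.8 -89.3 100. ]
edge 60 110.81469979296067 [409.2 -89.2 100. ]
edge 75 111.0050916496945 [420.5 -89.1 100. ]
edge 90 111.5 [431.7 -88.9 100. ]
edge 100 111.5735632183908 [439.1 -89.1 100. ]
```

View pics/s17.png

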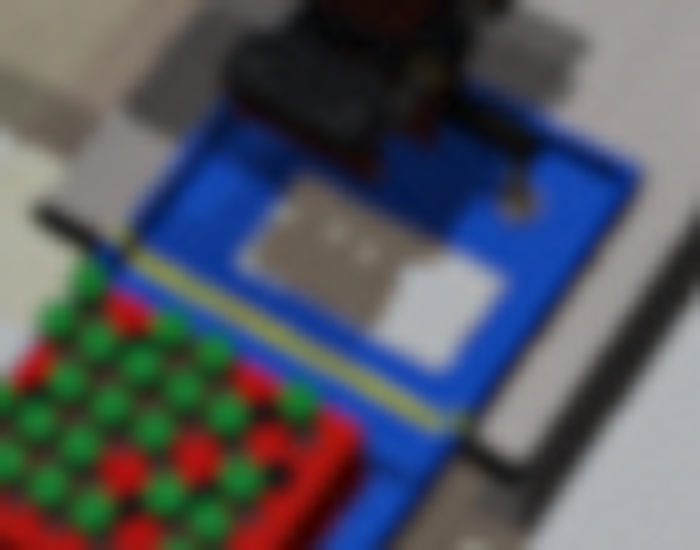

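```bash
python3 -c "
from h import *
print(close_job()); o=get_obs(); print(o['t'],o['ee_pos'],o['ft_force'],o['width'])"
```

```text
the job is handed in; nothing more can be done
None
the job is handed in; nothing more can be done
```

I swung the gate shut until it met its stop, gripped the tray handle and slid the tray out about 150 mm. I straightened it by about 2 degrees on the way. I handed the job in at about 15 s with the handle still gripped; no verdict is reported.

| Check | Last reading |
|---|---|
| Yellow line against riser edge | line at y ≈ -88.1 mm, edge at -88.6 to -89.1 mm, so within about 1 mm |
| Line to the side of the edge's middle | about 10 mm |
| Tray direction against riser | parallel within about 0.01 rad |
| Handle height since the grip | up 0.7 mm, about 0.006 rad of tilt |
| Rack in its bay | x ≈ 70 mm |
| Upward force on the tool | about 7 N, steady, with 12 mm finger opening |

**Gate:** at shutting, the force rose to 4.5 N at the stop. The networks' points then put the angle within about 0.01 rad of shut. At the end they put it at 0.04 ± 0.05 rad, too noisy to confirm the 0.06 rad limit, but the scene picture shows the gate shut with the plate in line.

**Disagreements:** early estimates of the riser's turn differed by up to 0.025 rad. The network's readings of the line (-86.6 and -89.2 mm) scatter by a few mm around my measurement.

I did not measure the bystanders again at the end. The moves kept clear of them, and those in the last scene view looked undisturbed.

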